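# Free the seized lock pin and bring the carriage wheel home

## Task

The lock pin of the wheel jig has seized in its block and bars the wheel's way: take its black grip and work the pin out by twisting it back and forth in small swings while easing it upwards, because a straight pull only lifts the whole lock block, which must stay seated. Put the pin in the green tray and let go of it, then push the carriage wheel along the blue fence, flat on the bench and without straying from the fence, until it rests against both the fence and the end stop. Leave everything else on the bench as it stands.

Things in the scene. Friction and masses are not known exactly. Their poses are not given: they have to be found in the camera images.
- jig: fixed wheel jig on the bench. Origin on the bench under the lock pin's axis; x away from the robot, y along the fence towards the end stop, z up. Blue fence 26 mm high, 12 mm thick, wheel-side face at x = -50 mm, from y = -260 to +200 mm. The lane (flat yellow strip) is on its -x side. Blue end stop across the lane, 34 mm high, wheel-side face at y = +190 mm, from x = -144 to -44 mm.
- lock_block (a joint): lift in metres of the grey lock block (76 x 84 mm, top 27 mm above the bench, 2.3 kg), centred on the jig's origin: 0 = seated, up to 0.02. It sits on vertical guides by its own weight, cannot turn, and falls back by itself.
- block_top (a point): point on the lock block's top, 27 mm up, 25 mm behind the pin. Hidden seats in the block hold the shank with 50 to 70 N of dry friction, over twice what lifts the block. Friction opposes the actual sliding, so a pin that is turning (about 0.6 N m) rises easily: 2 to 2.5 mm in a swing of 0.7 rad. The seats let go once the pin has risen 16 mm.
- pin_axis (a point): centre of the mouth of the 28 mm hole in the lock block's top, 26 mm above the bench, on the jig's z axis; axes are the jig's. A pin risen 23 mm is out of it. Two steel stop posts (10 mm diameter, tops 62 mm above the bench) stand at x = -30 mm, y = +28 and -28 mm, one on each side of the pin's red arm.
- pin: lock pin, 0.2 kg: upright steel shank, 20 mm diameter, origin at the centre of its lower end (4 mm above the bench while home). Red arm 10 mm wide, 8 mm thick, 30 mm above the origin, from the axis to x = -85 mm, across fence and lane; the stop posts let it swing 0.5 rad either way of the jig's -x until it is above them. Black grip bar: 56 mm in x, 14 mm in y, z = 75 to 107 mm.
- pin_grip (a point): point on the pin's axis at the middle of the black grip, 93 mm above the pin's origin; axes are the pin's
- pin_mid (a point): point on the pin's axis 50 mm above its lower end
- wheel: carriage wheel lying flat: dark tyre with steel face, 90 mm diameter, 46 mm high, 0.5 to 0.8 kg, too wide to grip; pushed too far round its side it wedges against the fence; origin at the centre of its underside. It starts at the end of the lane away from the stop, up to 15 mm off the fence.
- wheel_home (a point): where the wheel's origin lies when it rests against both fence and end stop: on the bench, at x = -95 mm, y = +145 mm of the jig; axes are the jig's
- pin_tray: green open tray fixed to the bench, 125 (x) x 150 (y) mm outside, 24 mm high, walls and floor about 4 to 5 mm; origin at the centre of its underside. It may stand at any of three places before the jig, with the mug and the stapler at the others.
- mug: bystander: white mug, 72 mm across, 85 mm high, handle on its +y side; origin at the centre of its underside
- stapler: bystander: stapler, red over black, 34 x 110 x 41 mm, long along its y; origin at the centre of its underside
- grease_tin: bystander: round aluminium tin with yellow lid, 52 mm across, 45 mm high, standing behind the fence; origin at the centre of its underside
- bearing: bystander: steel bearing ring, 52 mm across, 16 mm high, lying flat behind the fence; origin at the centre of its underside
- oil_bottle: bystander: white bottle, 56 mm across, 150 mm high; origin at the centre of its underside
- screwdriver: bystander: screwdriver lying along its x; origin at the centre of its underside
- spare_roller: bystander: orange roller standing on end, 44 mm across, 50 mm high; origin at the centre of its underside
Mind the look-alikes: they are no part of the job. Leave any white look-alike of the pin alone. Leave any brown look-alike of the wheel alone.

How it is judged:
By the outcome, as a careful person would: the job done as asked, in the order asked, and still so for the second after the job is handed in, with the robot touching nothing.
It also fails if it takes over 72 s, if anything falls off the work surface, if the arm or the gripper's body presses on something with over 40 N, if the wrist force passes 120 N, or if a joint passes its speed limit or range.

## Robot

A 6-joint arm with a two-finger parallel gripper is mounted at the origin on the work surface. World frame = base frame: x ahead of the robot, y to its left, z up, the work surface at z = 0. Lengths are in m, angles in rad, forces in N, time in s.
With the tool pointing down it reaches from about 0.35 to 0.975 m from the base axis. Payload 4.9 kg.
Tool frame: the origin (TCP) lies at the very end of the fingers, on their centre line; the grasp point (between the pads) lies 19 mm behind it; z points along the fingers, y is the line along which they close (so a half turn about z gives the same grasp; the last joint's range is limited). The gripper opens to 85 mm and grips with 20 to 120 N. Pads are 22 mm wide; open, the fingers measure 114 mm over their backs; the gripper's body (76 mm by 85 mm) begins 54 mm behind the grasp point. The pads swing forward as they close: fully open they stand 13 mm farther back than shut.
Start: joints at [-1.432, 0.053, 1.613, -0, 1.476, -0.119], TCP at [0.159, -0.604, 0.205] pointing down, gripper open.
Joint ranges: [-3.01, 3.01], [-1.01, 2.22], [0.06, 2.58], [-1.02, 4.17], [0.09, 2.62], [-3.14, 3.14]. Speed limits (rad/s): [2.57, 2.57, 3.14, 3.14, 3.14, 3.14].

## Interface

Orientations are given as a rotation vector (axis times angle).
In Python, from station import get_obs, optics, ctrl gives the robot as it stands.
- The arm moves only by the shell command python3 -m pendant 'ROWS' [FORCE]. ROWS is JSON, a list of rows, each a list of 3 entries, a list of its own where there are three numbers: the shift along the tool's x, y, z in mm, then the turn, a rotation vector about the tool's x, y, z in rad, then the opening, from 0 (shut) to 1 (fully open). A call has 1 to 12 rows; each row shifts and turns the commanded pose from where the row before left it, along the tool's axes as they then stand; what a row does not reach is not made up. A row lasts 1/12 s, in which the tool goes at most 41.7 mm and 7.16 degrees, less where a joint would pass 70% of its speed; a pose out of reach is approached as far as the arm can. A call is refused whole if a number of a shift passes 41.7 or a number of a turn 0.125, either way. A call with a gripper value outside its range is refused whole. The fingers move at their own pace and stop on an object; FORCE is the grip in N (left out, the last holds). Time passes only in rows, so rows that do not move let the fingers close. It gives the time, the measured TCP pose, the force, the opening and the grip force at its end, in the units of the state.
- get_obs(): the state, without advancing time (a new reading comes with each control period).
- optics.get_image(name): name is "scene" or "side" or "wrist"; returns the picture (400x640x3 uint8, red, green, blue); there is no depth.
- optics.camera_model(name): a dict with "fx", "fy", "cx", "cy" (pixels), "cam_to_world" (4x4, takes a point from camera to world coordinates). Camera axes: x right, y up, looking along -z (the intrinsics and any distortion apply to the point x, -y, -z); pixel columns grow to the right and rows downward; lengths in m; the calibration is good to about 2 mm. A picture is of the moment at which its call begins: read the wrist's pose just before it. camera_model takes no time and is no camera call; for the wrist camera it gives the pose at the moment of the call.
- ctrl.finish_job(): hands the job in; it is judged then, once.
The state is a dict: "t": time; "q": joint angles; "dq": joint speeds; "effort": joint torques, N m; "tool_pos": TCP position; "tool_rot": TCP orientation; "contact_force": force on the tool from outside, world axes, zero at the start; "wrist_torque": the same for the moment, N m; "opening": finger opening in m; "grip_force": force on a finger pad.
Only numpy, scipy, OpenCV 4.12 (cv2) and the standard library are available. Lean on these libraries where they do the work, as an engineer would, in place of code of your own. Each camera call takes 0.05 s, during which the arm holds its last target. There are 200 camera calls.

## Working session

There is one attempt and no reset: what is moved stays moved. The work goes in short steps, Python scripts to look and compute and a shell command to move; the robot and the scene stay as the last step left them, time stands still between calls to the robot, and variables do not carry over. Pictures are saved under pics/ and viewed, at most 10 in all, crops included, and the job is handed in when it is done.

```bash
ls; mkdir -p pics; python3 - <<'E'
from station import get_obs, optics, ctrl
import cv2,numpy as np
for n in("scene","side"):
    im=optics.get_image(n); cv2.imwrite(f"pics/{n}0.png",im[:,:,::-1]); m=optics.camera_model(n); print(n,m['fx'],m['fy'],m['cx'],m['cy'],np.round(m['cam_to_world'],3).tolist(),[k for k in m])
o=get_obs(); print(o)
E
```

```text
pics
scene 432.3288264707623 432.3288264707623 323.13835038899055 196.09159335699783 [[-0.154, -0.539, 0.828, 1.476], [0.988, -0.076, 0.134, 0.123], [-0.009, 0.839, 0.544, 0.684], [0.0, 0.0, 0.0, 1.0]] ['fx', 'fy', 'cx', 'cy', 'cam_to_world']
side 439.5510662894277 439.5510662894277 315.94414853851515 199.5060756812958 [[0.945, 0.232, -0.232, 0.343], [-0.328, 0.642, -0.693, -0.735], [-0.013, 0.731, 0.682, 0.786], [0.0, 0.0, 0.0, 1.0]] ['fx', 'fy', 'cx', 'cy', 'cam_to_world']
{'t': 0.1, 'q': array([-1.43202275e+00,  5.33143982e-02,  1.61416240e+00,  4.67740283e-06,
        1.47601388e+00, -1.19022041e-01]), 'dq': array([ 0.00070536, -0.00130425, -0.00360736,  0.00160872,  0.00287771,
        0.00053358]), 'effort': array([ 2.71648314e-03, -3.94906390e+01, -3.71358776e+01,  8.51169989e-05,
        3.98810473e-03, -1.26875355e-05]), 'tool_pos': array([ 0.15924566, -0.60373141,  0.203668  ]), 'tool_rot': array([-3.11364840e+00, -4.03579346e-01,  2.21166677e-05]), 'contact_force': array([ 0.30467077,  0.84545191, -0.18543658]), 'wrist_torque': array([ 0.02570063, -0.06340031, -0.01962219]), 'grip_force': 0.0, 'opening': 0.08519017268005194}
```

View pics/scene0.png

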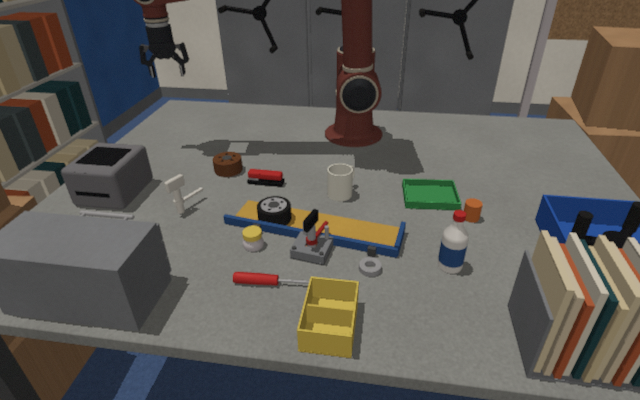

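View pics/side0.png

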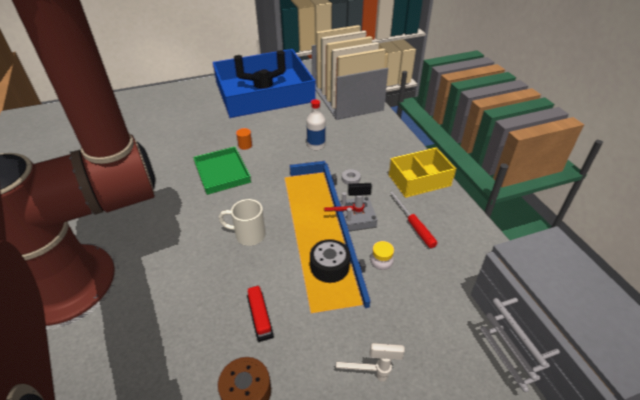

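Scene picture: candidates for the pin are the black-gripped pin with red arm (scene 311,222; side 358,190) and the white look-alike (scene 178,190; side 385,355). For the wheel they are the dark one (scene 274,210; side 330,260) and the brown look-alike (scene 228,163; side 245,380). By the description I choose the black-gripped pin and the dark wheel. The green tray is at scene (431,194), side (222,170).

```bash
cat >h.py <<'E'
import numpy as np,cv2
from station import get_obs, optics, ctrl
def ray(n,uv,m=None):
    m=m or optics.camera_model(n); T=np.array(m['cam_to_world'])
    d=np.array([(uv[0]-m['cx'])/m['fx'],-(uv[1]-m['cy'])/m['fy'],-1]); d=T[:3,:3]@d
    return T[:3,3],d/np.linalg.norm(d)
def plane(n,uv,z,m=None):
    o,d=ray(n,uv,m); return o+d*(z-o[2])/d[2]
def tri(a,uva,b,uvb):
    o1,d1=ray(a,uva);o2,d2=ray(b,uvb)
    s=np.linalg.lstsq(np.c_[d1,-d2],o2-o1,rcond=None)[0]
    p,q=o1+s[0]*d1,o2+s[1]*d2
    return (p+q)/2,np.linalg.norm(p-q)
def proj(n,P):
    m=optics.camera_model(n);T=np.array(m['cam_to_world']);p=T[:3,:3].T@(np.array(P)-T[:3,3])
    return np.array([m['cx']+m['fx']*p[0]/-p[2],m['cy']+m['fy']*p[1]/p[2]])
E
python3 - <<'E'
from h import *
S=cv2.imread('pics/scene0.png');D=cv2.imread('pics/side0.png')
c=np.vstack([cv2.resize(S[180:280,210:430],None,fx=3.6,fy=3,interpolation=2)[:, :792],cv2.resize(D[150:250,265:485],None,fx=3.6,fy=3,interpolation=2)[:,:792]])
cv2.imwrite('pics/crop1.png',c)
for n,I in(('scene',S),('side',D)):
    H=cv2.cvtColor(I,cv2.COLOR_BGR2HSV)
    for nm,lo,hi in(('yellow',(15,150,90),(25,255,255)),('blue',(105,120,40),(120,255,255)),('green',(60,120,40),(75,255,255)),('dark',(0,0,0),(179,255,38))):
        M=cv2.inRange(H,lo,hi); k,l,st,ce=cv2.connectedComponentsWithStats(M)
        for i in range(1,k):
            if st[i,4]>60 and 150<ce[i][0]<480 and 100<ce[i][1]<320: 
                r=cv2.minAreaRect(np.argwhere(l==i)[:,::-1].astype(np.float32)); print(n,nm,st[i].tolist(),ce[i].round(1),cv2.boxPoints(r).round(0).tolist() )
E
```

```text
scene yellow [237, 201, 21, 18, 258] [249.1 210.1] [[237.0, 215.0], [240.0, 199.0], [260.0, 203.0], [257.0, 219.0]]
scene yellow [288, 209, 23, 19, 250] [297.9 217.3] [[288.0, 225.0], [291.0, 208.0], [310.0, 212.0], [307.0, 229.0]]
scene yellow [315, 213, 83, 33, 1355] [358.3 229. ] [[314.0, 230.0], [317.0, 212.0], [398.0, 227.0], [394.0, 245.0]]
scene yellow [243, 232, 18, 9, 74] [252.2 237.4] [[243.0, 235.0], [260.0, 232.0], [261.0, 239.0], [244.0, 242.0]]
scene yellow [298, 278, 60, 79, 3240] [327.2 317.4] [[296.0, 350.0], [305.0, 276.0], [359.0, 282.0], [350.0, 357.0]]
scene blue [224, 215, 78, 22, 624] [263.  225.4] [[223.0, 222.0], [225.0, 213.0], [301.0, 228.0], [299.0, 238.0]]
scene blue [329, 222, 76, 35, 688] [371.3 243.8] [[329.0, 235.0], [404.0, 222.0], [410.0, 254.0], [335.0, 267.0]]
scene blue [439, 243, 27, 24, 402] [451.  256.5] [[436.0, 263.0], [441.0, 243.0], [465.0, 249.0], [461.0, 269.0]]
scene green [403, 179, 58, 31, 1528] [430.2 194.2] [[402.0, 207.0], [403.0, 179.0], [461.0, 181.0], [460.0, 209.0]]
scene dark [248, 179, 36, 8, 175] [267.1 182.3] [[248.0, 179.0
[... 717 characters left out ...]
42.0], [428.0, 147.0]]
side blue [308, 130, 16, 14, 197] [315.5 136.8] [[308.0, 130.0], [323.0, 130.0], [323.0, 143.0], [308.0, 143.0]]
side blue [290, 161, 50, 45, 528] [316.1 174.2] [[287.0, 171.0], [303.0, 147.0], [354.0, 183.0], [338.0, 207.0]]
side blue [337, 212, 33, 95, 555] [354. 260.] [[335.0, 213.0], [342.0, 210.0], [372.0, 305.0], [365.0, 307.0]]
side green [194, 147, 56, 47, 1729] [221.4 169.8] [[193.0, 157.0], [240.0, 144.0], [251.0, 181.0], [204.0, 195.0]]
side dark [349, 184, 22, 11, 222] [359.1 188.8] [[349.0, 184.0], [370.0, 184.0], [370.0, 194.0], [349.0, 194.0]]
side dark [311, 246, 39, 36, 546] [329.9 270. ] [[308.0, 253.0], [347.0, 246.0], [353.0, 277.0], [314.0, 284.0]]
```

View pics/crop1.png

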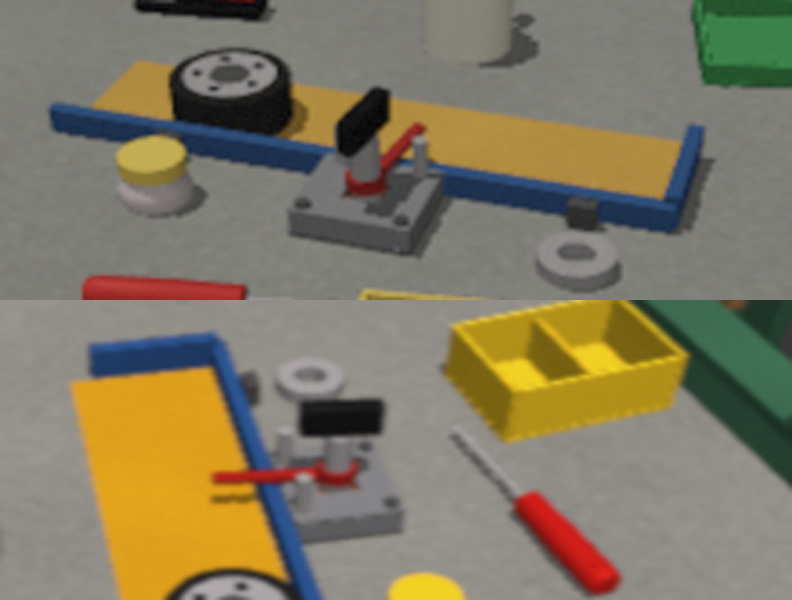

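Crop: this is the wanted pin, with a black grip at scene (310,220) and side (359,189), a red arm across the fence, and grey posts. The dark wheel with a steel face lies on the yellow lane.

```bash
python3 - <<'E'
from h import *
S=cv2.imread('pics/scene0.png');D=cv2.imread('pics/side0.png')
g,e=tri('scene',(310.4,220.3),'side',(359.1,188.8));print('grip',g.round(4),e)
H=cv2.cvtColor(D,cv2.COLOR_BGR2HSV);M=cv2.inRange(H,(15,150,90),(25,255,255))
L=[];R=[]
for r in range(185,300):
    c=np.where(M[r,280:366])[0]+280
    L.append(plane('side',(c[0]-.5,r),0.001)[:2])
    if r<205 or r>285:R.append(plane('side',(c[-1]+.5,r),0.001)[:2])
for nm,P in(('L',L),('R',R)):
    v=cv2.fitLine(np.array(P,np.float32),cv2.DIST_HUBER,0,.01,.01).ravel(); v[:2]*=np.sign(v[1]); print(nm,v.round(4),'yaw',np.arctan2(-v[0],v[1]), 'grip dist', (g[0]-v[2])*v[1]-(g[1]-v[3])*v[0])
# corners of the fence/stop
for nm,uv,z in(('fence near end top (y-260)',(367,303),.026),('stop left top',(290,166),.034),('stop right top',(325,161),.034)):
    print(nm,plane('side',uv,z).round(4))
# arm tip & root
a=plane('side',(265+215/3.6,150+177/3),.038);b=plane('side',(265+330/3.6,150+168/3),.038);print('arm',a,b,'dir',np.arctan2(*(b-a)[1::-1]))
# grip ends
for z in(.097,):
  a=plane('side',(349.5,189.5),z);b=plane('side',(370.5,188),z);print('gripends',a,b,np.arctan2(*(b-a)[1::-1]),np.linalg.norm(a-b))
# tray
for n,I in(('scene',S),('side',D)):
    H=cv2.cvtColor(I,cv2.COLOR_BGR2HSV);M=cv2.inRange(H,(60,120,40),(75,255,255));k,l,st,ce=cv2.connectedComponentsWithStats(M)
    i=[i for i in range(1,k) if 1400<st[i,4]<1900 and st[i,3]<50 and 190<st[i,0]<450][0]
    c=cv2.findContours((l==i).astype(np.uint8),0,2)[0][0];p=cv2.approxPolyDP(cv2.convexHull(c),4,True)[:,0]
    print('tray',n,[(q.tolist(),plane(n,q,.024)[:2].round(3).tolist()) for q in p])
# wheel: steel face at z .046
for n,uv in(('scene',(210+230/3.6,180+73/3)),('side',(330.,254.5))): print('wheel',plane(n,uv,.046))
for n,b in(('side',(310.5,240.5,350.5,270)),): print()
print(proj('scene',g),proj('side',g))
E
```

```text
grip [ 0.6856 -0.0341  0.0953] 0.0016567682864075297
L [ 0.1582  0.9874  0.5199 -0.0539] yaw -0.15889841 grip dist 0.16048916025818882
R [ 0.1582  0.9874  0.6304 -0.0592] yaw -0.15884109 grip dist 0.050553420320118184
fence near end top (y-260) [ 0.5976 -0.2873  0.026 ]
stop left top [0.5756 0.1798 0.034 ]
stop right top [0.673  0.1678 0.034 ]
arm [ 0.60595978 -0.01438175  0.038     ] [ 0.68314268 -0.03109407  0.038     ] dir -0.21323684939492832
gripends [ 0.66240538 -0.02933701  0.097     ] [ 0.71089305 -0.04128465  0.097     ] -0.24159309742061816 0.04993796684093955
tray scene [([403, 179], [0.347, 0.182]), ([451, 181], [0.339, 0.322]), ([459, 208], [0.48, 0.33]), ([406, 207], [0.495, 0.19])]
tray side [([234, 147], [0.45, 0.333]), ([249, 181], [0.458, 0.168]), ([207, 193], [0.344, 0.159]), ([194, 158], [0.333, 0.32])]
wheel [ 0.56389259 -0.15577957  0.046     ]
wheel [ 0.56555247 -0.1590986   0.046     ]

[310.68216619 220.07598357] [359.35338779 189.04415177]
```

```bash
cat >>h.py <<'E'
O=np.array([.685,-.034]);YAW=-.159
def jig(x,y): c,s=np.cos(YAW),np.sin(YAW); return O+np.array([c*x-s*y,s*x+c*y])/1000
def to_jig(p): c,s=np.cos(YAW),np.sin(YAW); return np.array([[c,s],[-s,c]])@(np.array(p[:2])-O)*1000
from scipy.spatial.transform import Rotation as Ro
def delta(p,psi=None):
    o=get_obs();R=Ro.from_rotvec(o['tool_rot']).as_matrix();ps=np.arctan2(R[1,0],R[0,0])
    print('t',round(o['t'],2),'tcp',o['tool_pos'].round(4),'psi',round(ps,3),'tilt',(R[:,2]).round(3),'F',o['contact_force'].round(1),'open',round(o['opening'],4),'gf',round(float(o['grip_force']),1),'q',o['q'].round(2))
    print('shift mm (tool now)',((R.T@(np.array(p)-o['tool_pos']))*1000).round(1), 'turn z', None if psi is None else round(float(ps-psi),3))
E
python3 -c "
from h import *
delta([.685,-.034,.20],-.2)"
```

```text
t 0.1 tcp [ 0.1592 -0.6037  0.2037] psi 0.258 tilt [-0.     0.002 -1.   ] F [ 0.3  0.8 -0.2] open 0.0852 gf 0.0 q [-1.43  0.05  1.61  0.    1.48 -0.12]
shift mm (tool now) [ 653.6 -416.9    4.6] turn z 0.458
```

```bash
python3 -m pendant '[[[32,-20.5,0],[0,0,0],1],[[32,-20.5,0],[0,0,0],1],[[32,-20.5,0],[0,0,0],1],[[32,-20.5,0],[0,0,0],1],[[32,-20.5,0],[0,0,0],1],[[32,-20.5,0],[0,0,0],1],[[32,-20.5,0],[0,0,0],1],[[32,-20.5,0],[0,0,0],1],[[32,-20.5,0],[0,0,0],1],[[32,-20.5,0],[0,0,0],1],[[32,-20.5,0],[0,0,0],1],[[32,-20.5,0],[0,0,0],1]]' 110; python3 -m pendant '[[[32,-20.5,0],[0,0,0],1],[[32,-20.5,0],[0,0,0],1],[[32,-20.5,0],[0,0,0],1],[[32,-20.5,0],[0,0,0],1],[[0,0,0],[0,0,0.115],1],[[0,0,0],[0,0,0.115],1],[[0,0,0],[0,0,0.115],1],[[0,0,0],[0,0,0.115],1],[[0,0,0],[0,0,0],1],[[0,0,0],[0,0,0],1]]'; python3 - <<'E'
from h import *
im=optics.get_image('wrist');cv2.imwrite('pics/w1.png',im[:,:,::-1]);delta([.685,-.034,.20],-.2)
E
```

```text
t: 1.1
tool_pos: [0.4687, -0.2667, 0.2044]
tool_rot: [-3.115, -0.404, 0.001]
contact_force: [0.1, -0.8, 0.0]
opening: 0.0854
grip_force: 0.0
t: 1.93
tool_pos: [0.5706, -0.1565, 0.2043]
tool_rot: [-3.126, 0.312, 0.001]
contact_force: [0.4, -0.5, -0.8]
opening: 0.0852
grip_force: 0.0
t 1.98 tcp [ 0.5706 -0.1566  0.2044] psi -0.2 tilt [-0.001  0.    -1.   ] F [-0.1 -0.3  0.5] open 0.0855 gf 0.0 q [-0.39 -0.03  1.69 -0.    1.48  1.38]
shift mm (tool now) [  87.9 -142.8    4.4] turn z 0.0
```

View pics/w1.png

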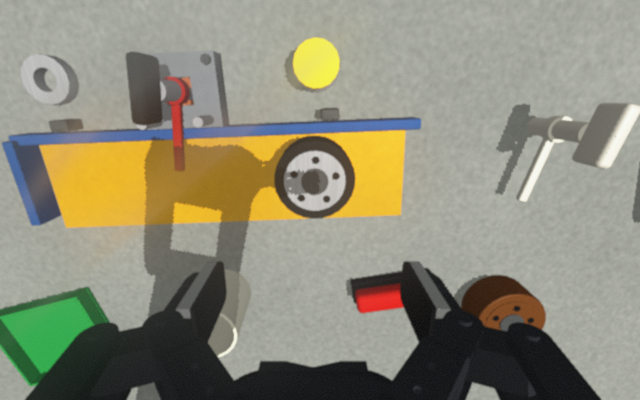

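The wrist view shows the black grip at (143,88) with the red arm running to (180,168), the wheel at (315,177), and the fence from (10,140) to (420,123). The white pin is at (580,130), well apart.

```bash
python3 - <<'E'
from h import *
n='wrist';I=cv2.imread('pics/w1.png');H=cv2.cvtColor(I,cv2.COLOR_BGR2HSV)
M=cv2.inRange(H,(0,150,60),(8,255,255));M[:, :165]=0;M[:,192:]=0;M[200:]=0
P=[];
for r in range(112,168):
    c=np.where(M[r])[0]
    if len(c)>3:P.append(plane(n,(c.mean(),r),.042)[:2])
v=cv2.fitLine(np.array(P,np.float32),cv2.DIST_HUBER,0,.01,.01).ravel();v[:2]*=np.sign(v[0]);print('arm yaw',np.arctan2(v[1],v[0]),'axis dist',(O[0]-v[2])*v[1]-(O[1]-v[3])*v[0],P[0],P[-1])
# fence inner edge foot via yellow top boundary
Y=cv2.inRange(H,(15,120,60),(27,255,255));F=[]
for c in list(range(60,140,4))+list(range(190,270,4))+list(range(360,400,3)):
    B=cv2.inRange(H,(105,100,30),(120,255,255))[110:160,c];r=np.where(B)[0]
    if len(r):F.append(plane(n,(c,110+r[0]),.026)[:2])
v=cv2.fitLine(np.array(F,np.float32),cv2.DIST_HUBER,0,.01,.01).ravel();v[:2]*=np.sign(v[1]);print('fence outer top yaw',np.arctan2(-v[0],v[1]),'dist to O (38 exp)',(O[0]-v[2])*v[1]-(O[1]-v[3])*v[0])
D=cv2.inRange(H,(0,0,0),(179,90,60));D[:, :120]=0;D[:,165:]=0;D[135:]=0;D[:45]=0
c=max(cv2.findContours(D,0,2)[0],key=cv2.contourArea);print(cv2.minAreaRect(c),cv2.boundingRect(c))
print('wheel',plane(n,(315.5,176.5),.046).round(4),to_jig(plane(n,(315.5,176.5),.046)))
p=[plane(n,q,.024)[:2].round(3).tolist() for q in((0,313),(90,288),(35,385))];print('tray',p)
E
```

```text
arm yaw -0.29012957 axis dist -0.003969187158186719 [ 0.66466325 -0.03179031] [ 0.62602297 -0.01856151]
fence outer top yaw -0.15484126 dist to O (38 exp) 0.039605968133540184
((156.0, 120.0), (4.0, 2.0), 0.0) (154, 119, 5, 3)
wheel [ 0.5695 -0.1603  0.046 ] [ -94.08194148 -142.99688995]
tray [[0.461, 0.303], [0.474, 0.165], [0.33, 0.32]]
```

```bash
python3 - <<'E'
from h import *
n='wrist'
for nm,uv,z in(('tip',(180,168),.042),('root',(177.5,105),.042),('grip top L far',(127,53),.111),('near',(135,123),.111),('near R',(159,122),.111),('far R',(156,53),.111),('fence face',(180,137),.026)):
    p=plane(n,uv,z);print(nm,p.round(4),to_jig(p).round(1))
I=cv2.imread('pics/w1.png')[30:190,90:250];cv2.imwrite('pics/w1c.png',cv2.resize(I,None,fx=3.7,fy=3.7,interpolation=2))
E
```

```text
tip [ 0.6075 -0.016   0.042 ] [-79.4   5.5]
root [ 0.671  -0.0357  0.042 ] [-13.6  -3.9]
grip top L far [ 0.7114 -0.0391  0.111 ] [26.9 -0.8]
near [ 0.6604 -0.025   0.111 ] [-25.7   5. ]
near R [ 0.6573 -0.0449  0.111 ] [-25.7 -15.1]
far R [ 0.707  -0.0611  0.111 ] [ 26.  -23.3]
fence face [ 0.6389 -0.0202  0.026 ] [-47.7   6.3]
```

View pics/w1c.png

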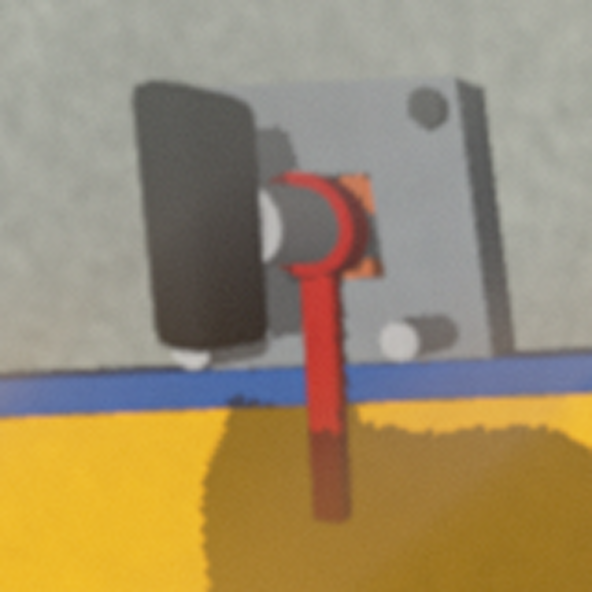

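The crop shows the grip top at about (127–159, 53–122) and the arm turned slightly. Measured pin yaw is about −0.28. I'll hover and re-measure.

```bash
python3 -m pendant '[[[17.5,-28.5,0],[0,0,0],1],[[17.5,-28.5,0],[0,0,0],1],[[17.5,-28.5,0],[0,0,0],1],[[17.5,-28.5,0],[0,0,0],1],[[17.5,-28.5,0],[0,0,0],1],[[0,0,0],[0,0,0.08],1],[[0,0,0],[0,0,0],1],[[0,0,0],[0,0,0],1]]'; python3 - <<'E'
from h import *
im=optics.get_image('wrist');cv2.imwrite('pics/w2.png',im[:,:,::-1]);delta([.685,-.034,.20],-.2)
for P in([.685,-.034,.111],[.685,-.034,.20]):print(proj('wrist',P))
E
```

```text
t: 2.65
tool_pos: [0.6849, -0.0346, 0.2044]
tool_rot: [3.111, -0.437, -0.001]
contact_force: [-1.0, -0.3, 0.2]
opening: 0.0855
grip_force: 0.0
t 2.7 tcp [ 0.6848 -0.0351  0.2046] psi -0.28 tilt [-0.001 -0.    -1.   ] F [-0.9  0.2  0.8] open 0.0852 gf 0.0 q [-0.16  0.19  1.46 -0.    1.49  1.69]
shift mm (tool now) [-0.1 -1.1  4.6] turn z -0.08
[310.47470479 194.25158062]
[309.48964642 237.50851886]
```

View pics/w2.png

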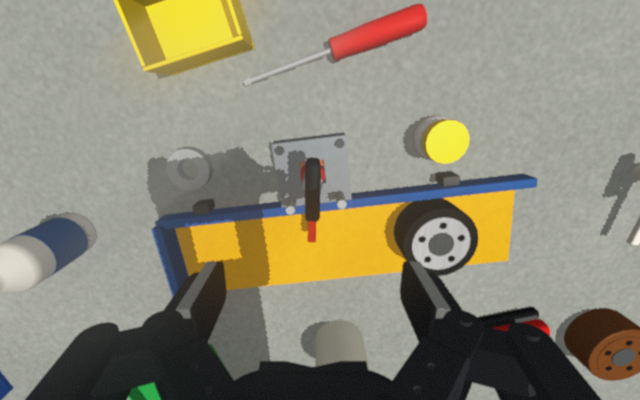

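The wrist view shows the grip centred at (313,189) and aligned with the tool. A small correction and then the descent.

```bash
python3 -m pendant '[[[2,1,35],[0,0,0],1],[[0,0,35],[0,0,0],1],[[0,0,30],[0,0,0],1],[[0,0,20],[0,0,0],1],[[0,0,4],[0,0,0],1],[[0,0,0],[0,0,0],0],[[0,0,0],[0,0,0],0],[[0,0,0],[0,0,0],0],[[0,0,0],[0,0,0],0],[[0,0,0],[0,0,0],0],[[0,0,0],[0,0,0],0],[[0,0,0],[0,0,0],0]]' 110;  python3 -m pendant '[[[0,0,0],[0,0,0],0],[[0,0,0],[0,0,0],0],[[0,0,0],[0,0,0],0],[[0,0,0],[0,0,0],0]]'; python3 -c "
from h import *
delta([.685,-.034,.08],-.159)"
```

```text
t: 3.7
tool_pos: [0.6878, -0.036, 0.0828]
tool_rot: [-3.11, 0.442, -0.004]
contact_force: [-1.5, 0.4, 4.8]
opening: 0.0076
grip_force: 108.4
t: 4.03
tool_pos: [0.6878, -0.036, 0.0828]
tool_rot: [-3.11, 0.441, -0.004]
contact_force: [-1.3, 0.2, 4.6]
opening: 0.0072
grip_force: 108.4
t 4.03 tcp [ 0.6878 -0.036   0.0828] psi -0.282 tilt [ 0.002 -0.    -1.   ] F [-1.3  0.2  4.6] open 0.0072 gf 108.4 q [-0.16  0.29  1.55  0.    1.29  1.69]
shift mm (tool now) [-3.3 -1.2  2.8] turn z -0.123
```

```bash
python3 - <<'E'
from h import *
a=optics.get_image('side')[:,:,::-1];b=optics.get_image('scene')[:,:,::-1]
r=lambda I:cv2.resize(I,(400,400),interpolation=2)
cv2.imwrite('pics/g1.png',np.hstack([r(a[130:230,310:410]),r(b[170:270,260:360])]))
E
```

```text
(no output)
```

View pics/g1.png

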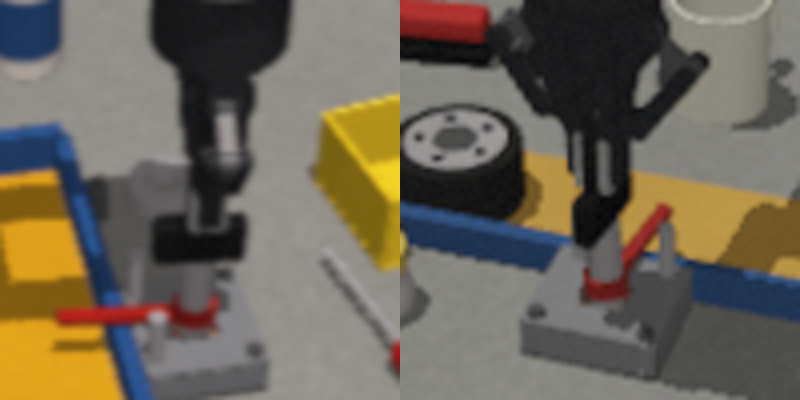

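```bash
python3 -m pendant '[[[0,0,0],[0,0,-0.1],0],[[0,0,-0.3],[0,0,-0.1],0],[[0,0,-0.3],[0,0,-0.1],0],[[0,0,-0.3],[0,0,-0.1],0],[[0,0,0],[0,0,0],0]]'; python3 -m pendant '[[[0,0,0],[0,0,0.1],0],[[0,0,-0.3],[0,0,0.1],0],[[0,0,-0.3],[0,0,0.1],0],[[0,0,-0.3],[0,0,0.1],0],[[0,0,-0.3],[0,0,0.1],0],[[0,0,-0.3],[0,0,0.1],0],[[0,0,-0.3],[0,0,0.1],0]]'; python3 - <<'E'
from h import *
delta([.685,-.034,.08],-.159);print(get_obs()['wrist_torque'])
E
```

```text
t: 4.55
tool_pos: [0.6877, -0.0359, 0.0829]
tool_rot: [-3.136, -0.187, -0.004]
contact_force: [1.5, 1.1, 2.9]
opening: 0.0072
grip_force: 108.7
t: 5.13
tool_pos: [0.6866, -0.0361, 0.083]
tool_rot: [3.006, -0.91, -0.0]
contact_force: [0.8, 0.4, -1.0]
opening: 0.0072
grip_force: 108.8
t 5.13 tcp [ 0.6866 -0.0361  0.083 ] psi -0.588 tilt [-0.    -0.001 -1.   ] F [ 0.8  0.4 -1. ] open 0.0072 gf 108.8 q [-0.16  0.29  1.55 -0.    1.3   2.  ]
shift mm (tool now) [-2.5 -0.8  3. ] turn z -0.429
[ 0.0066454  -0.13814033  0.47732854]
```

```bash
python3 -m pendant '[[[0,0,0],[0,0,-0.1],0],[[0,0,-0.4],[0,0,-0.1],0],[[0,0,-0.4],[0,0,-0.1],0],[[0,0,-0.4],[0,0,-0.1],0],[[0,0,-0.4],[0,0,-0.1],0],[[0,0,-0.4],[0,0,-0.1],0],[[0,0,-0.3],[0,0,-0.1],0]]'; python3 -m pendant '[[[0,0,0],[0,0,0.1],0],[[0,0,-0.4],[0,0,0.1],0],[[0,0,-0.4],[0,0,0.1],0],[[0,0,-0.4],[0,0,0.1],0],[[0,0,-0.4],[0,0,0.1],0],[[0,0,-0.4],[0,0,0.1],0],[[0,0,-0.3],[0,0,0.1],0]]'; python3 - <<'E'
from h import *
delta([.685,-.034,.08],-.159);print(get_obs()['wrist_torque'])
E
```

```text
t: 5.72
tool_pos: [0.6855, -0.0358, 0.0833]
tool_rot: [-3.135, -0.186, 0.005]
contact_force: [1.4, 0.6, -6.2]
opening: 0.0073
grip_force: 108.5
t: 6.3
tool_pos: [0.6845, -0.0358, 0.0838]
tool_rot: [3.005, -0.91, -0.008]
contact_force: [1.9, -0.2, -9.0]
opening: 0.007
grip_force: 108.5
t 6.3 tcp [ 0.6845 -0.0358  0.0838] psi -0.588 tilt [-0.006  0.    -1.   ] F [ 1.9 -0.2 -9. ] open 0.007 gf 108.5 q [-0.16  0.29  1.55 -0.    1.3   2.  ]
shift mm (tool now) [-0.5 -1.8  3.8] turn z -0.429
[-0.06758718 -0.4502267   0.50018282]
```

```bash
python3 -m pendant '[[[0,0,0],[0,0,-0.1],0],[[0,0,-0.4],[0,0,-0.1],0],[[0,0,-0.4],[0,0,-0.1],0],[[0,0,-0.4],[0,0,-0.1],0],[[0,0,-0.4],[0,0,-0.1],0],[[0,0,-0.4],[0,0,-0.1],0],[[0,0,-0.3],[0,0,-0.1],0]]'; python3 -m pendant '[[[0,0,0],[0,0,0.1],0],[[0,0,-0.4],[0,0,0.1],0],[[0,0,-0.4],[0,0,0.1],0],[[0,0,-0.4],[0,0,0.1],0],[[0,0,-0.4],[0,0,0.1],0],[[0,0,-0.4],[0,0,0.1],0],[[0,0,-0.3],[0,0,0.1],0]]'; python3 - <<'E'
from h import *
delta([.685,-.034,.08],-.159);print(get_obs()['wrist_torque'])
a=optics.get_image('side')[:,:,::-1];b=optics.get_image('scene')[:,:,::-1]
r=lambda I:cv2.resize(I,(400,400),interpolation=2)
cv2.imwrite('pics/g2.png',np.hstack([r(a[130:230,310:410]),r(b[170:270,260:360])]))
E
```

```text
t: 6.88
tool_pos: [0.6837, -0.0355, 0.0845]
tool_rot: [-3.134, -0.186, 0.011]
contact_force: [2.2, 0.2, -14.2]
opening: 0.007
grip_force: 108.1
t: 7.47
tool_pos: [0.683, -0.0355, 0.0856]
tool_rot: [3.005, -0.91, -0.014]
contact_force: [2.4, 0.3, -16.1]
opening: 0.0069
grip_force: 108.2
t 7.47 tcp [ 0.683  -0.0355  0.0856] psi -0.588 tilt [-0.009  0.001 -1.   ] F [  2.4   0.3 -16.1] open 0.0069 gf 108.2 q [-0.16  0.29  1.55 -0.    1.31  2.  ]
shift mm (tool now) [ 0.8 -2.3  5.6] turn z -0.429
[-0.01415173 -0.6604809   0.48632314]
```

View pics/g2.png

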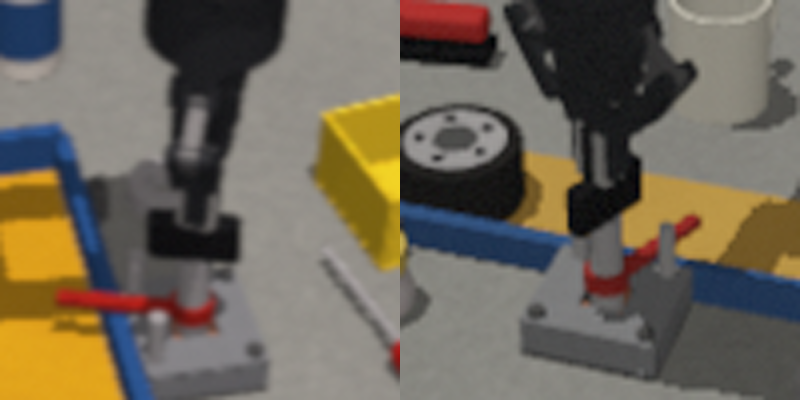

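The pin has risen a few mm, with a gap visible under the red collar, and the block is still seated. I'll continue at this pull.

```bash
python3 -m pendant '[[[0,0,0],[0,0,-0.1],0],[[0,0,-0.3],[0,0,-0.1],0],[[0,0,-0.3],[0,0,-0.1],0],[[0,0,-0.3],[0,0,-0.1],0],[[0,0,-0.3],[0,0,-0.1],0],[[0,0,-0.3],[0,0,-0.1],0],[[0,0,-0.2],[0,0,-0.1],0]]'; python3 -m pendant '[[[0,0,0],[0,0,0.1],0],[[0,0,-0.3],[0,0,0.1],0],[[0,0,-0.3],[0,0,0.1],0],[[0,0,-0.3],[0,0,0.1],0],[[0,0,-0.3],[0,0,0.1],0],[[0,0,-0.3],[0,0,0.1],0],[[0,0,-0.2],[0,0,0.1],0]]'; python3 -m pendant '[[[0,0,0],[0,0,-0.1],0],[[0,0,-0.3],[0,0,-0.1],0],[[0,0,-0.3],[0,0,-0.1],0],[[0,0,-0.3],[0,0,-0.1],0],[[0,0,-0.3],[0,0,-0.1],0],[[0,0,-0.3],[0,0,-0.1],0],[[0,0,-0.2],[0,0,-0.1],0]]'; python3 -m pendant '[[[0,0,0],[0,0,0.1],0],[[0,0,-0.3],[0,0,0.1],0],[[0,0,-0.3],[0,0,0.1],0],[[0,0,-0.3],[0,0,0.1],0],[[0,0,-0.3],[0,0,0.1],0],[[0,0,-0.3],[0,0,0.1],0],[[0,0,-0.2],[0,0,0.1],0]]'
```

```text
t: 8.15
tool_pos: [0.6828, -0.0354, 0.0873]
tool_rot: [-3.133, -0.192, 0.015]
contact_force: [2.6, 1.6, -22.2]
opening: 0.0062
grip_force: 108.5
t: 8.73
tool_pos: [0.6828, -0.0354, 0.089]
tool_rot: [3.007, -0.905, -0.015]
contact_force: [3.6, 1.0, -21.6]
opening: 0.006
grip_force: 109.2
t: 9.32
tool_pos: [0.6827, -0.0355, 0.0908]
tool_rot: [-3.133, -0.192, 0.016]
contact_force: [3.2, 1.1, -21.7]
opening: 0.0062
grip_force: 109.3
t: 9.9
tool_pos: [0.6828, -0.0354, 0.0927]
tool_rot: [3.007, -0.905, -0.016]
contact_force: [1.9, 0.2, -21.3]
opening: 0.0066
grip_force: 109.6
```

```bash
python3 -m pendant '[[[0,0,0],[0,0,-0.1],0],[[0,0,0],[0,0,-0.1],0],[[0,0,0],[0,0,-0.1],0],[[0,0,-0.2],[0,0,-0.1],0],[[0,0,-0.2],[0,0,-0.1],0],[[0,0,-0.2],[0,0,-0.1],0],[[0,0,-0.2],[0,0,-0.1],0]]'; python3 -m pendant '[[[0,0,0],[0,0,0.1],0],[[0,0,-0.2],[0,0,0.1],0],[[0,0,-0.2],[0,0,0.1],0],[[0,0,-0.3],[0,0,0.1],0],[[0,0,-0.3],[0,0,0.1],0],[[0,0,-0.3],[0,0,0.1],0],[[0,0,-0.2],[0,0,0.1],0]]'; python3 - <<'E'
from h import *
delta([.685,-.034,.08],-.159);print(get_obs()['wrist_torque'])
a=optics.get_image('side')[:,:,::-1];b=optics.get_image('scene')[:,:,::-1]
r=lambda I:cv2.resize(I,(400,400),interpolation=2)
cv2.imwrite('pics/g3.png',np.hstack([r(a[130:230,310:410]),r(b[170:270,260:360])]))
I0=cv2.imread('pics/scene0.png').astype(int);d=np.abs(b.astype(int)-I0).sum(2)
print('block near-edge diff',d[250:266,294:330].mean(),d[150:160,294:330].mean())
E
```

```text
t: 10.48
tool_pos: [0.6835, -0.0356, 0.0948]
tool_rot: [-3.134, -0.193, 0.013]
contact_force: [1.4, 0.7, -17.8]
opening: 0.0068
grip_force: 112.0
t: 11.07
tool_pos: [0.6856, -0.036, 0.1003]
tool_rot: [3.007, -0.907, -0.005]
contact_force: [0.0, -0.3, -1.9]
opening: 0.0066
grip_force: 115.7
t 11.07 tcp [ 0.6856 -0.036   0.1003] psi -0.586 tilt [-0.003  0.    -1.   ] F [ 0.  -0.3 -1.9] open 0.0066 gf 115.7 q [-0.16  0.27  1.54 -0.    1.33  2.  ]
shift mm (tool now) [-1.6 -1.4 20.3] turn z -0.427
[ 0.0026396   0.02087417 -0.01397167]
block near-edge diff 25.26215277777778 205.775
```

View pics/g3.png

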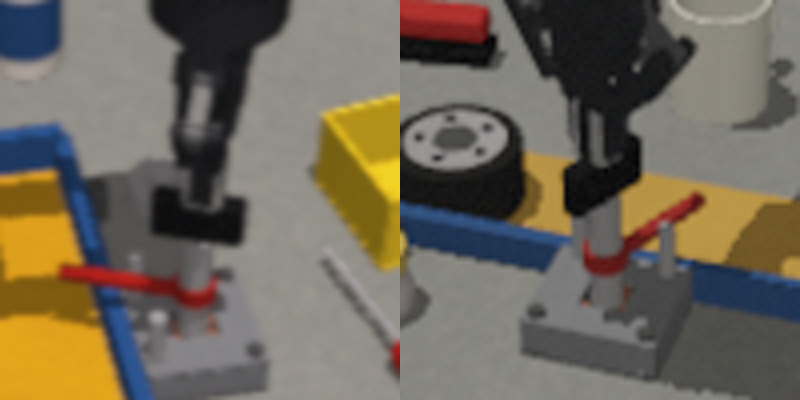

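The seats have let go: the wrist now carries only the pin's weight, the pin is out of the seats, and the block stays down. Lifting clear.

```bash
python3 -m pendant '[[[0,0,-3],[0,0,0],0],[[0,0,-5],[0,0,0],0],[[0,0,-8],[0,0,0],0],[[0,0,-15],[0,0,0],0],[[0,0,-30],[0,0,0],0],[[0,0,-35],[0,0,0],0],[[0,0,-20],[0,0,0],0],[[0,0,0],[0,0,0],0]]'; python3 - <<'E'
from h import *
delta([.42,.23,.21],-.586)
im=optics.get_image('wrist');cv2.imwrite('pics/w3.png',im[:,:,::-1])
b=optics.get_image('scene')[:,:,::-1];cv2.imwrite('pics/s3.png',b)
for n,I in(('wrist',im[:,:,::-1]),('scene',b)):
    M=cv2.inRange(cv2.cvtColor(np.ascontiguousarray(I),cv2.COLOR_BGR2HSV),(55,110,30),(80,255,255));k,l,st,ce=cv2.connectedComponentsWithStats(M)
    for i in range(1,k):
        if st[i,4]>800:
            c=cv2.findContours((l==i).astype(np.uint8),0,2)[0][0];p=cv2.approxPolyDP(cv2.convexHull(c),5,True)[:,0]
            print(n,st[i].tolist(),[(q.tolist(),plane(n,q,.024)[:2].round(3).tolist(),plane(n,q,0)[:2].round(3).tolist()) for q in p])
E
```

```text
t: 11.83
tool_pos: [0.6906, -0.0367, 0.2281]
tool_rot: [-3.008, 0.9, -0.023]
contact_force: [1.7, -0.7, -1.3]
opening: 0.0065
grip_force: 117.1
t 11.83 tcp [ 0.6906 -0.0367  0.2281] psi -0.582 tilt [ 0.014 -0.002 -1.   ] F [ 1.7 -0.7 -1.3] open 0.0065 gf 117.1 q [-0.16  0.18  1.43  0.    1.51  1.99]
shift mm (tool now) [-372.8  -74.1   13.6] turn z 0.004
wrist [0, 0, 56, 62, 1476] [([55, 0], [0.982, 0.087], [0.997, 0.098]), ([41, 33], [0.969, 0.123], [0.983, 0.137]), ([12, 59], [0.97, 0.169], [0.984, 0.186]), ([0, 61], [0.976, 0.182], [0.99, 0.199]), ([0, 1], [1.013, 0.135], [1.03, 0.15])]
scene [403, 179, 58, 31, 1571] [([403, 179], [0.347, 0.182], [0.306, 0.184]), ([452, 181], [0.339, 0.325], [0.297, 0.332]), ([459, 208], [0.48, 0.33], [0.443, 0.338]), ([406, 207], [0.495, 0.19], [0.459, 0.193])]
```

```bash
python3 -m pendant '[[[-38,-7.7,0],[0,0,0],0],[[-38,-7.7,0],[0,0,0],0],[[-38,-7.7,0],[0,0,0],0],[[-38,-7.7,0],[0,0,0],0],[[-38,-7.7,0],[0,0,0],0],[[-38,-7.7,0],[0,0,0],0],[[-38,-7.7,0],[0,0,0],0],[[-38,-7.7,0],[0,0,0],0],[[-38,-7.7,0],[0,0,0],0],[[-38,-7.7,0],[0,0,0],0],[[0,0,0],[0,0,0],0],[[0,0,0],[0,0,0],0]]'; python3 - <<'E'
from h import *
im=np.ascontiguousarray(optics.get_image('wrist')[:,:,::-1]);cv2.imwrite('pics/w4.png',im)
M=cv2.inRange(cv2.cvtColor(im,cv2.COLOR_BGR2HSV),(55,110,30),(80,255,255));c=np.vstack([c for c in cv2.findContours(M,0,2)[0] if cv2.contourArea(c)>150]);h=cv2.approxPolyDP(cv2.convexHull(c),6,True)[:,0]
for q in h:print(q,plane('wrist',q,.024)[:2].round(3))
delta([.416,.237,.12],-.586)
E
```

```text
t: 12.93
tool_pos: [0.4096, 0.2378, 0.2158]
tool_rot: [3.009, -0.895, -0.003]
contact_force: [1.0, -0.1, -2.4]
opening: 0.0066
grip_force: 117.0
[321 107] [0.465 0.189]
[380 190] [0.343 0.181]
[287 254] [0.333 0.327]
[226 183] [0.454 0.333]
t 12.98 tcp [0.4106 0.237  0.2161] psi -0.58 tilt [-0.002 -0.002 -1.   ] F [ 0.2 -0.3 -2.2] open 0.0067 gf 117.0 q [ 0.37 -0.33  1.94 -0.    1.53  2.52]
shift mm (tool now) [ 4.6 -3.2 96.1] turn z 0.006
```

```bash
python3 -m pendant '[[[4,-6,20],[0,0,0],0],[[0,0,30],[0,0,0],0],[[0,0,30],[0,0,0],0],[[0,0,25],[0,0,0],0],[[0,0,10],[0,0,0],0],[[0,0,5],[0,0,0],0],[[0,0,3],[0,0,0],0],[[0,0,2],[0,0,0],0],[[0,0,0],[0,0,0],0],[[0,0,0],[0,0,0],0]]'
```

```text
t: 13.82
tool_pos: [0.4195, 0.2403, 0.0944]
tool_rot: [-3.008, 0.901, -0.003]
contact_force: [0.4, 0.8, -2.6]
opening: 0.0065
grip_force: 117.0
```

```bash
python3 -m pendant '[[[0,0,1.5],[0,0,0],0],[[0,0,1.5],[0,0,0],0],[[0,0,0],[0,0,0],0]]'
```

```text
t: 14.07
tool_pos: [0.4184, 0.24, 0.0899]
tool_rot: [-3.009, 0.901, -0.0]
contact_force: [0.8, 0.3, -2.1]
opening: 0.0065
grip_force: 116.9
```

```bash
python3 -m pendant '[[[0,0,1.5],[0,0,0],0],[[0,0,1.5],[0,0,0],0],[[0,0,1],[0,0,0],0],[[0,0,0],[0,0,0],0]]'; python3 -m pendant '[[[0,0,1],[0,0,0],0],[[0,0,1],[0,0,0],0],[[0,0,0],[0,0,0],0]]'
```

```text
t: 14.4
tool_pos: [0.4181, 0.2399, 0.0854]
tool_rot: [3.009, -0.901, -0.001]
contact_force: [-0.1, 0.5, -2.4]
opening: 0.0065
grip_force: 117.0
t: 14.65
tool_pos: [0.4182, 0.2399, 0.0836]
tool_rot: [3.009, -0.902, -0.0]
contact_force: [-0.5, -0.4, -1.7]
opening: 0.0065
grip_force: 117.0
```

```bash
python3 -m pendant '[[[0,0,1],[0,0,0],0],[[0,0,1],[0,0,0],0],[[0,0,0],[0,0,0],0]]'; python3 -m pendant '[[[0,0,0.5],[0,0,0],0],[[0,0,0.5],[0,0,0],0],[[0,0,0],[0,0,0],0]]'
```

```text
t: 14.9
tool_pos: [0.4193, 0.2402, 0.0829]
tool_rot: [-3.008, 0.901, -0.003]
contact_force: [-0.2, 0.3, 2.0]
opening: 0.0067
grip_force: 118.4
t: 15.15
tool_pos: [0.4199, 0.2404, 0.0828]
tool_rot: [-3.008, 0.901, -0.004]
contact_force: [-0.5, -0.9, 7.3]
opening: 0.0065
grip_force: 119.8
```

```bash
python3 -m pendant '[[[0,0,-1.5],[0,0,0],0],[[0,0,0],[0,0,0],0],[[0,0,0],[0,0,0],0.2],[[0,0,0],[0,0,0],0.35],[[0,0,0],[0,0,0],0.5],[[0,0,0],[0,0,0],0.5],[[0,0,0],[0,0,0],0.5],[[0,0,0],[0,0,0],0.5]]' 20; python3 -m pendant '[[[0,0,-10],[0,0,0],0.5],[[0,0,-30],[0,0,0],0.5],[[0,0,-40],[0,0,0],0.5],[[0,0,-40],[0,0,0],0.5],[[0,0,-10],[0,0,0],0.5],[[0,0,0],[0,0,0],0.5]]'; python3 - <<'E'
from h import *
a=optics.get_image('side')[:,:,::-1];b=optics.get_image('scene')[:,:,::-1]
r=lambda I:cv2.resize(I,(400,500),interpolation=2)
cv2.imwrite('pics/g4.png',np.hstack([r(a[100:225,180:280]),r(b[130:255,380:480])]))
delta([*jig(-100,-230),.20],-.159-np.pi/2)
print(jig(-100,-230))
E
```

```text
t: 15.82
tool_pos: [0.4182, 0.2399, 0.0821]
tool_rot: [3.009, -0.902, -0.0]
contact_force: [-1.2, 0.4, 0.2]
opening: 0.0426
grip_force: 0.0
t: 16.32
tool_pos: [0.421, 0.241, 0.2184]
tool_rot: [-3.003, 0.9, -0.013]
contact_force: [0.5, 0.3, -0.6]
opening: 0.0428
grip_force: 0.0
t 16.42 tcp [0.4183 0.2399 0.2124] psi -0.582 tilt [ 0.001  0.    -1.   ] F [-0.  -0.5 -1. ] open 0.0429 gf 0.0 q [ 0.37 -0.3   1.93  0.    1.52  2.52]
shift mm (tool now) [376.6 333.   12.4] turn z 1.148
[ 0.54984528 -0.24526571]
```

View pics/g4.png

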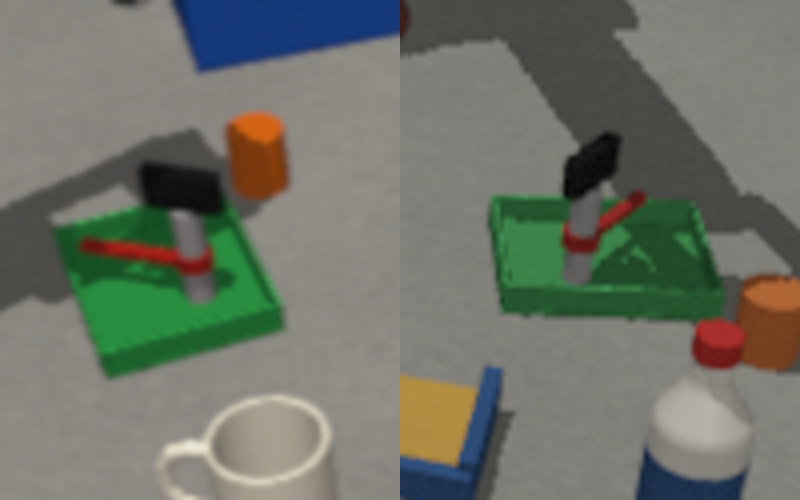

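The pin stands upright in the tray, arm and shank inside it, and is released. Next I turn the tool and go behind the wheel.

```bash
python3 -m pendant '[[[0,0,0],[0,0,-0.125],0.4],[[0,0,0],[0,0,-0.125],0.4],[[0,0,0],[0,0,-0.125],0.4],[[0,0,0],[0,0,-0.125],0.4],[[0,0,0],[0,0,-0.125],0.4],[[0,0,0],[0,0,-0.125],0.4],[[0,0,0],[0,0,-0.125],0.4],[[0,0,0],[0,0,-0.125],0.4],[[0,0,0],[0,0,-0.125],0.4],[[0,0,0],[0,0,-0.125],0.4],[[0,0,0],[0,0,-0.125],0.4],[[0,0,0],[0,0,-0.125],0.4]]'; python3 -m pendant '[[[0,0,0],[0,0,-0.125],0.4],[[0,0,0],[0,0,-0.125],0.4],[[0,0,0],[0,0,-0.125],0.4],[[0,0,0],[0,0,-0.119],0.4],[[0,0,0],[0,0,0],0.4],[[0,0,0],[0,0,0],0.4]]'; python3 -c "
from h import *
delta([*jig(-91,-230),.20],-.159+np.pi/2)"
```

```text
t: 17.42
tool_pos: [0.4168, 0.2393, 0.2091]
tool_rot: [-2.812, -1.4, 0.009]
contact_force: [0.7, 0.8, -0.5]
opening: 0.0341
grip_force: 0.0
t: 17.92
tool_pos: [0.4172, 0.2395, 0.21]
tool_rot: [-2.393, -2.033, 0.006]
contact_force: [-0.5, 0.1, -0.1]
opening: 0.0341
grip_force: 0.0
t 17.92 tcp [0.4172 0.2395 0.21  ] psi 1.409 tilt [-0.004 -0.001 -1.   ] F [-0.5  0.1 -0.1] open 0.0341 gf 0.0 q [ 0.37 -0.3   1.93  0.    1.52  0.53]
shift mm (tool now) [-457.   218.1   10.1] turn z -0.003
```

```bash
python3 -m pendant '[[[-35,16.7,0],[0,0,0],0.4],[[-35,16.7,0],[0,0,0],0.4],[[-35,16.7,0],[0,0,0],0.4],[[-35,16.7,0],[0,0,0],0.4],[[-35,16.7,0],[0,0,0],0.4],[[-35,16.7,0],[0,0,0],0.4],[[-35,16.7,0],[0,0,0],0.4],[[-35,16.7,0],[0,0,0],0.4],[[-35,16.7,0],[0,0,0],0.4],[[-35,16.7,0],[0,0,0],0.4],[[-35,16.7,0],[0,0,0],0.4],[[-35,16.7,0],[0,0,0],0.4]]'; python3 -m pendant '[[[-35,16.7,0],[0,0,0],0.4],[[0,0,0],[0,0,0],0.4],[[0,0,0],[0,0,0],0.4],[[0,0,0],[0,0,0],0.4]]'; python3 - <<'E'
from h import *
delta([*jig(-91,-230),.015],-.159+np.pi/2)
# wheel rim from scene and side: steel-face hole/dark ellipse
for n,box in(('side',(300,225,360,290)),('scene',(250,190,300,230)),('wrist',(0,0,640,400))):
    I=np.ascontiguousarray(optics.get_image(n)[:,:,::-1]);cv2.imwrite(f'pics/{n}5.png',I)
    x0,y0,x1,y1=box;H=cv2.cvtColor(I,cv2.COLOR_BGR2HSV)[y0:y1,x0:x1]
    M=cv2.inRange(H,(0,0,110),(179,45,255))
    if n=='wrist':continue
    cs=[c for c in cv2.findContours(M,0,2)[0] if 80<cv2.contourArea(c)<900]
    for c in cs:
        e=cv2.fitEllipse(cv2.convexHull(c));u=np.array(e[0])+[x0,y0];p=plane(n,u,.046);print(n,u.round(1),np.round(e[1],1),p.round(4),to_jig(p).round(1))
E
```

```text
t: 18.92
tool_pos: [0.5494, -0.2082, 0.211]
tool_rot: [-2.393, -2.033, 0.001]
contact_force: [1.2, 1.0, 0.1]
opening: 0.034
grip_force: 0.0
t: 19.25
tool_pos: [0.5601, -0.2433, 0.211]
tool_rot: [-2.391, -2.034, 0.001]
contact_force: [0.2, 0.5, -0.1]
opening: 0.0343
grip_force: 0.0
t 19.25 tcp [ 0.5601 -0.2433  0.211 ] psi 1.41 tilt [-0.002  0.002 -1.   ] F [ 0.2  0.5 -0.1] open 0.0343 gf 0.0 q [-0.53  0.02  1.64  0.    1.49 -0.37]
shift mm (tool now) [ -3.8  -0.4 196. ] turn z -0.002
side [453.7 310. ] [ 50.4 261.6] [ 0.7422 -0.3699  0.046 ] [ 109.6 -322.6]
scene [274.8 194.2] [23.7 52.5] [ 0.5153 -0.1657  0.046 ] [-146.7 -156.9]
```

```bash
python3 -m pendant '[[[0,0,35],[0,0,0],0.4],[[0,0,35],[0,0,0],0.4],[[0,0,35],[0,0,0],0.4],[[0,0,35],[0,0,0],0.4],[[0,0,30],[0,0,0],0.4],[[0,0,18],[0,0,0],0.4],[[0,0,5],[0,0,0],0.4],[[0,0,0],[0,0,0],0.4],[[0,0,0],[0,0,0],0.4]]'; python3 -c "
from h import *
delta([*jig(-91,-193),.015],-.159+np.pi/2)"
```

```text
t: 20.15
tool_pos: [0.5616, -0.2435, 0.0207]
tool_rot: [2.389, 2.038, 0.001]
contact_force: [-0.1, -0.5, 0.7]
opening: 0.0338
grip_force: 0.0
t 20.15 tcp [ 0.5616 -0.2435  0.0207] psi 1.412 tilt [ 0.002 -0.001 -1.   ] F [-0.1 -0.5  0.7] open 0.0338 gf 0.0 q [-0.53  0.2   1.78  0.    1.16 -0.37]
shift mm (tool now) [33.4 -2.3  5.7] turn z 0.001
```

```bash
python3 -m pendant '[[[6,-1.5,4],[0,0,0],0.4],[[6,0,0],[0,0,0],0.4],[[6,0,0],[0,0,0],0.4],[[6,0,0],[0,0,0],0.4],[[5,0,0],[0,0,0],0.4],[[5,0,0],[0,0,0],0.4],[[5,0,0],[0,0,0],0.4],[[5,0,0],[0,0,0],0.4],[[5,0,0],[0,0,0],0.4],[[5,0,0],[0,0,0],0.4]]'; python3 - <<'E'
from h import *
delta([*jig(-91,94),.017],-.159+np.pi/2);print(to_jig(get_obs()['tool_pos']))
for n in('scene','side','wrist'):cv2.imwrite(f'pics/{n}6.png',optics.get_image(n)[:,:,::-1])
S=cv2.imread('pics/scene6.png');H=cv2.cvtColor(S,cv2.COLOR_BGR2HSV)
E
```

```text
t: 20.98
tool_pos: [0.5678, -0.1905, 0.0156]
tool_rot: [2.39, 2.037, -0.002]
contact_force: [-2.0, -4.8, 1.6]
opening: 0.0342
grip_force: 2.4
t 20.98 tcp [ 0.5678 -0.1905  0.0156] psi 1.412 tilt [-0.    -0.001 -1.   ] F [-2.  -4.8  1.6] open 0.0342 gf 2.4 q [-0.45  0.18  1.81 -0.    1.15 -0.29]
shift mm (tool now) [267.1  -0.   -1.8] turn z -0.0
[ -90.96777154 -173.08343531]
```

```bash
python3 -m pendant '[[[6,0,0],[0,0,0],0.4],[[6,0,0],[0,0,0],0.4],[[6,0,0],[0,0,0],0.4],[[6,0,0],[0,0,0],0.4],[[6,0,0],[0,0,0],0.4],[[6,0,0],[0,0,0],0.4],[[6,0,0],[0,0,0],0.4],[[6,0,0],[0,0,0],0.4],[[6,0,0],[0,0,0],0.4],[[6,0,0],[0,0,0],0.4],[[6,0,0],[0,0,0],0.4],[[6,0,0],[0,0,0],0.4]]'; python3 -c "
from h import *
delta([*jig(-91,94),.017],-.159+np.pi/2)
for n in('scene','side','wrist'):cv2.imwrite(f'pics/{n}7.png',optics.get_image(n)[:,:,::-1])
I=cv2.imread('pics/side7.png');H=cv2.cvtColor(I,cv2.COLOR_BGR2HSV)
M=cv2.inRange(H,(0,0,0),(179,120,55));k,l,st,ce=cv2.connectedComponentsWithStats(M)
for i in range(1,k):
    if st[i,4]>100 and 280<ce[i][0]<380 and ce[i][1]<300: print(st[i],ce[i])
"
```

```text
t: 22.13
tool_pos: [0.576, -0.1215, 0.015]
tool_rot: [-2.389, -2.037, 0.014]
contact_force: [-11.2, -11.9, 6.7]
opening: 0.0341
grip_force: 7.7
t 22.13 tcp [ 0.576  -0.1215  0.015 ] psi 1.412 tilt [-0.008 -0.005 -1.   ] F [-11.2 -11.9   6.7] open 0.0341 gf 7.7 q [-0.33  0.16  1.83 -0.01  1.15 -0.17]
shift mm (tool now) [197.7   2.9  -3.2] turn z 0.001
[330   0  19  26 110] [343.26363636   7.51818182]
[316 146  32  26 676] [331.5147929  158.39201183]
[ 300  184   60   67 1948] [328.04620123 217.43223819]
```

```bash
python3 -m pendant '[[[0,-2.5,-1],[0,0,0],0.4],[[6,0,0],[0,0,0],0.4],[[6,0,0],[0,0,0],0.4],[[6,0,0],[0,0,0],0.4],[[6,0,0],[0,0,0],0.4]]'; python3 -c "
from h import *
delta([*jig(-91,94),.017],-.159+np.pi/2)
I=optics.get_image('wrist')[:,:,::-1];I2=optics.get_image('side')[:,:,::-1]
cv2.imwrite('pics/w8.png',np.hstack([cv2.resize(I,(480,300)),cv2.resize(I2[130:255,250:380],(312,300))]))
"
```

```text
t: 22.7
tool_pos: [0.5794, -0.0961, 0.0161]
tool_rot: [-2.391, -2.038, 0.006]
contact_force: [-4.4, -6.1, 2.5]
opening: 0.0341
grip_force: 3.9
t 22.7 tcp [ 0.5794 -0.0961  0.0161] psi 1.411 tilt [-0.003 -0.002 -1.   ] F [-4.4 -6.1  2.5] open 0.0341 gf 3.9 q [-0.29  0.16  1.84 -0.    1.15 -0.13]
shift mm (tool now) [172.    3.4  -1.3] turn z -0.0
```

```bash
python3 -m pendant '[[[6,0,0],[0,0,0],0.4],[[6,0,0],[0,0,0],0.4],[[6,0,0],[0,0,0],0.4],[[6,0,0],[0,0,0],0.4],[[6,0,0],[0,0,0],0.4],[[6,0,0],[0,0,0],0.4],[[6,0,0],[0,0,0],0.4],[[6,0,0],[0,0,0],0.4]]'; python3 -c "
from h import *
delta([*jig(-91,94),.017],-.159+np.pi/2)"
```

```text
t: 23.47
tool_pos: [0.587, -0.0487, 0.0161]
tool_rot: [-2.391, -2.038, 0.006]
contact_force: [-4.5, -6.7, 3.4]
opening: 0.0346
grip_force: 4.0
t 23.47 tcp [ 0.587  -0.0487  0.0161] psi 1.412 tilt [-0.003 -0.002 -1.   ] F [-4.5 -6.7  3.4] open 0.0346 gf 4.0 q [-0.21  0.16  1.83 -0.    1.15 -0.05]
shift mm (tool now) [124.    3.4  -1.2] turn z -0.0
```

Steady. Continuing.

```bash
python3 -m pendant '[[[6,0,0],[0,0,0],0.4],[[6,0,0],[0,0,0],0.4],[[6,0,0],[0,0,0],0.4],[[6,0,0],[0,0,0],0.4],[[6,0,0],[0,0,0],0.4],[[6,0,0],[0,0,0],0.4],[[6,0,0],[0,0,0],0.4],[[6,0,0],[0,0,0],0.4],[[6,0,0],[0,0,0],0.4],[[6,0,0],[0,0,0],0.4],[[6,0,0],[0,0,0],0.4],[[6,0,0],[0,0,0],0.4]]'; python3 -c "
from h import *
delta([*jig(-91,94),.017],-.159+np.pi/2)"
```

```text
t: 24.47
tool_pos: [0.5984, 0.0224, 0.0161]
tool_rot: [-2.391, -2.038, 0.006]
contact_force: [-3.1, -7.6, 2.7]
opening: 0.0344
grip_force: 4.2
t 24.47 tcp [0.5984 0.0224 0.0161] psi 1.412 tilt [-0.003 -0.002 -1.   ] F [-3.1 -7.6  2.7] open 0.0344 gf 4.2 q [-0.09  0.18  1.81 -0.    1.16  0.07]
shift mm (tool now) [52.   3.4 -1.1] turn z -0.0
```

```bash
python3 -m pendant '[[[5,0,0],[0,0,0],0.4],[[5,0,0],[0,0,0],0.4],[[5,0,0],[0,0,0],0.4],[[4,0,0],[0,0,0],0.4],[[4,0,0],[0,0,0],0.4],[[3,0,0],[0,0,0],0.4],[[3,0,0],[0,0,0],0.4],[[3,0,0],[0,0,0],0.4]]'; python3 -c "
from h import *
delta([*jig(-91,94),.017],-.159+np.pi/2)"
```

```text
t: 25.13
tool_pos: [0.6034, 0.0538, 0.016]
tool_rot: [-2.391, -2.038, 0.006]
contact_force: [-4.6, -6.7, 3.7]
opening: 0.0343
grip_force: 4.3
t 25.13 tcp [0.6034 0.0538 0.016 ] psi 1.412 tilt [-0.003 -0.002 -1.   ] F [-4.6 -6.7  3.7] open 0.0343 gf 4.3 q [-0.03  0.2   1.79 -0.    1.16  0.13]
shift mm (tool now) [20.2  3.5 -1. ] turn z -0.0
```

```bash
python3 -m pendant '[[[3,0,0],[0,0,0],0.4],[[3,0,0],[0,0,0],0.4],[[3,0,0],[0,0,0],0.4],[[3,0,0],[0,0,0],0.4]]';python3 -m pendant '[[[2,0,0],[0,0,0],0.4],[[2,0,0],[0,0,0],0.4],[[1,0,0],[0,0,0],0.4]]'
```

```text
t: 25.47
tool_pos: [0.6053, 0.0657, 0.0161]
tool_rot: [-2.391, -2.038, 0.007]
contact_force: [-4.4, -7.4, 3.7]
opening: 0.034
grip_force: 4.3
t: 25.72
tool_pos: [0.6061, 0.0707, 0.0161]
tool_rot: [-2.391, -2.038, 0.006]
contact_force: [-3.5, -8.0, 4.4]
opening: 0.0338
grip_force: 4.3
```

```bash
python3 -m pendant '[[[1.5,0,0],[0,0,0],0.4],[[1.5,0,0],[0,0,0],0.4]]';python3 -m pendant '[[[1.5,0,0],[0,0,0],0.4],[[1,0,0],[0,0,0],0.4]]'
```

```text
t: 25.88
tool_pos: [0.6065, 0.0735, 0.016]
tool_rot: [-2.391, -2.038, 0.007]
contact_force: [-3.6, -7.0, 4.3]
opening: 0.0341
grip_force: 4.3
t: 26.05
tool_pos: [0.6067, 0.0749, 0.016]
tool_rot: [2.39, 2.038, -0.01]
contact_force: [-4.7, -13.2, 4.3]
opening: 0.0341
grip_force: 6.4
```

```bash
python3 -m pendant '[[[1,0,0],[0,0,0],0.4],[[0.5,0,0],[0,0,0],0.4],[[0,0,0],[0,0,0],0.4],[[0,0,0],[0,0,0],0.4]]'; python3 -m pendant '[[[-5,0,0],[0,0,0],0.4],[[-15,0,0],[0,0,0],0.4],[[-20,0,0],[0,0,0],0.4],[[-20,0,-10],[0,0,0],0.4],[[0,0,-35],[0,0,0],0.4],[[0,0,-40],[0,0,0],0.4],[[0,0,-40],[0,0,0],0.4],[[0,0,-40],[0,0,0],0.4],[[0,0,0],[0,0,0],0.4]]'; python3 - <<'E'
from h import *
delta([*jig(-91,94),.017])
for n,(x0,y0,x1,y1) in(('side',(280,150,360,240)),('scene',(330,200,420,260)),('wrist',(150,0,500,330))):
    I=np.ascontiguousarray(optics.get_image(n)[:,:,::-1]);cv2.imwrite(f'pics/{n}9.png',I)
    H=cv2.cvtColor(I,cv2.COLOR_BGR2HSV)[y0:y1,x0:x1];
    # tyre+face: dark & grey (not yellow/blue) ; face = grey bright surrounded by dark
    for nm,lo,hi in(('face',(0,0,90),(179,40,255)),('dark',(0,0,0),(179,140,50))):
        for c in cv2.findContours(cv2.inRange(H,lo,hi),0,2)[0]:
            if 60<cv2.contourArea(c) and len(c)>5 and c[:,0].min()>0 and c[:,0,0].max()<x1-x0-1 and c[:,0,1].max()<y1-y0-1:
                e=cv2.fitEllipse(cv2.convexHull(c));u=np.array(e[0])+[x0,y0];p=plane(n,u,.046);print(n,nm,u.round(1),np.round(e[1],1),p.round(4),to_jig(p).round(1))
print('home',jig(-95,145),[proj(n,[*jig(-95,145),.046]).round(1) for n in('side','scene','wrist')])
E
```

```text
t: 26.38
tool_pos: [0.6067, 0.075, 0.016]
tool_rot: [2.389, 2.037, -0.013]
contact_force: [-5.4, -14.2, 3.9]
opening: 0.034
grip_force: 7.2
t: 27.13
tool_pos: [0.604, 0.0192, 0.1922]
tool_rot: [2.383, 2.031, 0.02]
contact_force: [2.0, -0.2, 1.7]
opening: 0.0341
grip_force: 0.0
t 27.13 tcp [0.604  0.0192 0.1922] psi 1.412 tilt [ 0.017  0.    -1.   ] F [ 2.  -0.2  1.7] open 0.0341 gf 0.0 q [-0.09 -0.    1.69  0.    1.44  0.07]
shift mm (tool now) [ 53.8  -5.5 175.2] turn z None
side dark [310.  177.8] [33.2 34.2] [0.6068 0.1005 0.046 ] [-98.5 120.4]
scene face [399.2 220.8] [11.1 21.1] [0.5912 0.171  0.046 ] [-125.   187.6]
scene dark [379.3 230.9] [33.  38.1] [0.6393 0.124  0.046 ] [-70.2 148.8]
wrist face [260.7 285.6] [12.9 25.4] [ 0.5196 -0.0937  0.046 ] [-153.8  -85.1]
wrist face [309.   69.2] [73.2 79.5] [0.6121 0.1246 0.046 ] [-97.  145.1]
wrist dark [304.5  27.5] [19.2 49.2] [0.6137 0.1586 0.046 ] [-100.8  178.9]
home [0.6141563  0.12421242] [array([309.7, 171.7]), array([379.8, 224.7]), array([311.2,  69.3])]
```

```bash
python3 - <<'E'
from h import *
im=np.ascontiguousarray(optics.get_image('wrist')[:,:,::-1]);H=cv2.cvtColor(im,cv2.COLOR_BGR2HSV)
B=cv2.inRange(H,(105,100,25),(122,255,255))
c=max([c for c in cv2.findContours(cv2.inRange(H[0:330,150:500],(0,0,90),(179,40,255)),0,2)[0] if 2500<cv2.contourArea(c)<8000],key=cv2.contourArea,default=None)
e=cv2.fitEllipse(cv2.convexHull(c));u=np.array(e[0])+[150,0];w=to_jig(plane('wrist',u,.046));print('wheel',u,w)
ii,oo=[],[]
for r in range(100,260,6):
    b=np.where(B[r,320:420])[0]
    if len(b)>4: ii.append(to_jig(plane('wrist',(320+b[0]-.5,r),.026)));oo.append(to_jig(plane('wrist',(320+b[-1]+.5,r),.026)))
print('fence inner/outer',np.median(ii,0),np.median(oo,0),len(ii), np.polyfit(np.array(ii)[:,1],np.array(ii)[:,0],1))
r=int(u[1]);print('row',[(x,H[r,x].tolist()) for x in range(345,385,2)])
for n,uv in(('scene',(424,170)),('side',(225,147))):
    I=optics.get_image(n)[:,:,::-1];J=cv2.resize(I,None,fx=1,fy=1)
    M=cv2.inRange(cv2.cvtColor(np.ascontiguousarray(J),cv2.COLOR_BGR2HSV),(0,0,0),(179,255,38));k,l,st,ce=cv2.connectedComponentsWithStats(M);print(n,[ce[i].round(0).tolist() for i in range(1,k) if 60<st[i,4]<400 and abs(ce[i]-uv).max()<15])
o=get_obs();print(o['t'])
E
```

```text
wheel [311.29646301  68.73771667] [-96.26775822 145.17500784]
fence inner/outer [-50.56100669  41.19688432] [-40.96366315  41.20077246] 24 [ 4.55911115e-03 -5.06173394e+01]
row [(345, [15, 4, 121]), (347, [0, 0, 113]), (349, [0, 8, 64]), (351, [0, 5, 54]), (353, [0, 9, 55]), (355, [15, 9, 55]), (357, [20, 14, 56]), (359, [113, 85, 84]), (361, [108, 163, 167]), (363, [108, 157, 169]), (365, [108, 154, 167]), (367, [108, 156, 168]), (369, [109, 129, 134]), (371, [60, 6, 87]), (373, [50, 9, 86]), (375, [45, 6, 90]), (377, [150, 3, 90]), (379, [80, 8, 97]), (381, [50, 8, 97]), (383, [45, 9, 118])]
scene [[427.0, 171.0]]
side [[225.0, 147.0]]
27.4333
```

```bash
python3 -c "
from station import ctrl
print(ctrl.finish_job())"
```

```text
the job is handed in; nothing more can be done
None
```

I worked the pin out with the lock block seated in every picture, left it standing released in the green tray, and pushed the wheel up to the fence and end stop (within about 1 mm by camera); the job was handed in at about 27 s.

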